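# Push home the locking pins of a drilling jig in order

### The job

Lock the wooden drilling template to the white board: with the closed fingertips push three of its steel pins gently down, one after the other, until each head sits on its rubber washer on the template: first the square-headed pin, then the pin with the broad round head, last the one with the slim round head. Leave the pin with the cross bar as it is, pull no pin up, pick nothing up, and do not disturb the loose things on and around the jig.

Things in the scene. Friction and masses are not known exactly. Their poses are not given: they have to be found in the camera images.
- jig: drilling jig fixed to the bench: white plastic board 240 (x) x 340 (y) x 10 mm with a brown wooden template 170 x 280 x 18 mm centred on it, whose top is 28 mm above the bench. Origin: centre of the underside, z up. Four steel pins stand up from the template, at x, y = (-45, -90), (45, -30), (-45, 30), (45, 90) mm in the jig's frame; which pin stands in which place changes.
- pin_square_top (a point): centre of the flat top of the pin whose steel head is a square plate, 30 x 30 mm, 8 mm thick, on a 10 mm shank; moves with the pin. The top is 26 mm above the template at joint value 0, 12 mm when the head sits on its washer. z up.
- pin_square (a joint): how far that pin is pushed down, m: starts between 0 and 0.003, at 0.014 its head sits on its rubber washer, 4 mm thick, on the template (end of its travel). Slides vertically with about 2.5 N of friction and stays where it is left, no return spring; the head is cushioned on its shank: it gives by up to 4 mm at about 5 N/mm under a push (0.5 mm while the pin slides) and recovers; negative = pulled up.
- pin_round_top (a point): centre of the flat top of the pin whose steel head is a broad round disc, 36 mm across, 8 mm thick, on a 10 mm shank; moves with the pin. The top is 26 mm above the template at joint value 0, 12 mm when the head sits on its washer. z up.
- pin_round (a joint): how far that pin is pushed down, m: starts between 0 and 0.003, at 0.014 its head sits on its rubber washer, 4 mm thick, on the template (end of its travel). Slides vertically with about 2.5 N of friction and stays where it is left, no return spring; the head is cushioned on its shank: it gives by up to 4 mm at about 5 N/mm under a push (0.5 mm while the pin slides) and recovers; negative = pulled up.
- pin_slim_top (a point): centre of the flat top of the pin whose steel head is a slim round button, 16 mm across, 8 mm thick, on a 10 mm shank; moves with the pin. The top is 26 mm above the template at joint value 0, 12 mm when the head sits on its washer. z up.
- pin_slim (a joint): how far that pin is pushed down, m: starts between 0 and 0.003, at 0.014 its head sits on its rubber washer, 4 mm thick, on the template (end of its travel). Slides vertically with about 2.5 N of friction and stays where it is left, no return spring; the head is cushioned on its shank: it gives by up to 4 mm at about 5 N/mm under a push (0.5 mm while the pin slides) and recovers; negative = pulled up.
- pin_bar_top (a point): centre of the flat top of the pin whose steel head is a narrow cross bar, 12 x 48 mm (long along its own y), the pin to be left alone, 8 mm thick, on a 10 mm shank; moves with the pin. The top is 26 mm above the template at joint value 0, 12 mm when the head sits on its washer. z up.
- pin_bar (a joint): how far that pin is pushed down, m: starts between 0 and 0.003, at 0.014 its head sits on its rubber washer, 4 mm thick, on the template (end of its travel). Slides vertically with about 2.5 N of friction and stays where it is left, no return spring; the head is cushioned on its shank: it gives by up to 4 mm at about 5 N/mm under a push (0.5 mm while the pin slides) and recovers; negative = pulled up.
- punch: loose steel punch standing on the template, 18 mm across, 44 mm tall; origin at its foot. Bystander.
- weight: loose brass cylinder standing on the template, 30 mm across, 22 mm tall; origin at its foot. Bystander.
- bottle: clear bottle on the bench left of the jig, 68 mm across, 170 mm tall; origin at its foot. Bystander.
- jar: small jar on the bench left of the jig, 52 mm across, 50 mm tall; origin at its foot. Bystander.
- hammer: hammer lying on the bench right of the jig, roughly along the jig's y; under 30 mm high. Bystander.
- brush: brush lying on the bench right of the jig, roughly along the jig's y; under 30 mm high. Bystander.
- file: flat steel bar, 22 x 160 x 12 mm, lying on the bench beyond the jig; origin under its centre. Bystander.

How it is judged (in metres and radians):
On the way, in this order (a step that is already met when the one before it is completed fails the run):
1. the square-headed pin is down (value of joint pin_square above 0.012 m), for 0.1 s.
2. the broad round-headed pin is down (value of joint pin_round above 0.012 m), for 0.1 s.
3. the slim round-headed pin is down (value of joint pin_slim above 0.012 m), for 0.1 s.
At the end, for the whole second after the job is handed in: The square, broad round and slim round pins are each pushed down by more than 12 mm of their 14 mm (head within 2 mm of its washer) and at rest; the cross-bar pin is within 4 mm of its start; every loose thing is within 30 mm of its start (value of joint each of pin_square, pin_round, pin_slim above 0.012 m and velocity of joint each of pin_square, pin_round, pin_slim below 0.005 m/s and distance of pin_bar_top from where it was at the start of the episode below 0.004 m and distance of each of punch, weight, bottle, jar, hammer, brush, file from where it was at the start of the episode below 0.03 m); the robot touches nothing.
It fails at once if a pin is pushed down (beyond 7 mm) before the one that precedes it in the order is home (12 mm) ((not (value of joint pin_square above 0.012 m) and value of joint pin_round above 0.007 m) or (not (value of joint pin_square above 0.012 m) and value of joint pin_slim above 0.007 m) or (not (value of joint pin_round above 0.012 m) and value of joint pin_slim above 0.007 m)).
It fails at once if the cross-bar pin is moved by more than 4 mm (distance of pin_bar_top from where it was at the start of the episode above 0.004 m).
It fails at once if a pin is pulled up (more than 3 mm above its highest start) (value of joint any of pin_square, pin_round, pin_slim, pin_bar below -0.003 m).
It fails at once if the robot presses harder than 35 N on anything (contact force between any of the fingers, the arm and anything else above 35 N).
It fails at once if a loose thing is moved or lifted by more than 30 mm (distance of any of punch, weight, bottle, jar, hammer, brush, file from where it was at the start of the episode above 0.03 m).
It also fails if it takes over 51 s, if anything falls off the work surface, if the arm or the gripper's body presses on something with over 40 N, if the wrist force passes 120 N, or if a joint passes its speed limit or range.

### The arm

A 6-joint arm with a two-finger parallel gripper is mounted at the origin on the work surface. World frame = base frame: x ahead of the robot, y to its left, z up, the work surface at z = 0. Lengths are in mm, angles in rad, forces in N, time in s.
With the tool pointing down it reaches from about 275 to 750 mm from the base axis. Payload 10.2 kg.
Tool frame: the origin (TCP) lies between the finger pads; the fingertips stand 11 mm ahead of it and the grasp point (between the pads) lies 8 mm behind it; z points along the fingers, y is the line along which they close (so a half turn about z gives the same grasp; the last joint's range is limited). The gripper opens to 85 mm and grips with 20 to 120 N. Pads are 22 mm wide; open, the fingers measure 114 mm over their backs; the gripper's body (76 mm by 85 mm) begins 54 mm behind the grasp point. The pads swing forward as they close: fully open they stand 13 mm farther back than shut.
Start: joints at [1.027, 0.313, 1.498, -0, 1.331, -0.223], TCP at [165.559, 498.218, 242.294] pointing down, gripper open.
Joint ranges: [-2.94, 2.94], [-0.97, 2.17], [0.19, 2.56], [-1.23, 4.37], [0.02, 3.11], [-2.88, 2.88]. Speed limits (rad/s): [2.39, 2.39, 3.01, 3.14, 3.14, 3.14].

### API

Orientations are given as a unit quaternion [w, x, y, z].
In Python, from rig import sense, eyes, finish_job gives the robot as it stands.
- The arm moves only by the shell command python3 -m jog 'ROWS' [FORCE]. ROWS is JSON, a list of rows, each a list of 7 numbers: the shift along the tool's x, y, z in m, then the turn, a rotation vector about the tool's x, y, z in rad, then the finger opening in m, from 0 to 0.0854. In form: [[dx, dy, dz, rx, ry, rz, gripper], ...]. A call has 1 to 5 rows; each row shifts and turns the commanded pose from where the row before left it, along the tool's axes as they then stand; what a row does not reach is not made up. A row lasts 1/10 s, in which the tool goes at most 50 mm and 8.59 degrees, less where a joint would pass 70% of its speed; a pose out of reach is approached as far as the arm can. A call is refused whole if a number of a shift passes 0.05 or a number of a turn 0.15, either way. A call with a gripper value outside its range is refused whole. The fingers move at their own pace and stop on an object; FORCE is the grip in N (left out, the last holds). Time passes only in rows, so rows that do not move let the fingers close. It gives the time, the measured TCP pose, the force, the opening and the grip force at its end, in the units of the state.
- sense(): the state, without advancing time (a new reading comes with each control period).
- eyes.capture(name): name is "scene" or "top" or "wrist"; returns the picture (420x560x3 uint8, red, green, blue); there is no depth.
- eyes.calibration(name): a dict with "fx", "fy", "cx", "cy" (pixels), "cam_to_world" (4x4, takes a point from camera to world coordinates); the wrist camera has in their place "mount" (4x4, takes a point from camera to tool coordinates, whose origin is the TCP and whose axes are the flange's). Camera axes: x right, y down, z forward; pixel columns grow to the right and rows downward; lengths in mm; the calibration is good to about 2 mm. A picture is of the moment at which its call begins: read the wrist's pose just before it. calibration takes no time and is no camera call.
- finish_job(): hands the job in; it is judged then, once.
The state is a dict: "time_s": time; "joints": joint angles; "dq": joint speeds; "tau": joint torques, N m; "eef_pos": TCP position; "ee_rot": TCP orientation; "force": force on the tool from outside, world axes, zero at the start; "wrist_torque": the same for the moment, N m; "grip_width": opening from 0.0 (shut) to 1.0 (fully open); "grip_force": force on a finger pad.
Only numpy, scipy, OpenCV 4.12 (cv2) and the standard library are available. Lean on these libraries where they do the work, as an engineer would, in place of code of your own. Each camera call takes 0.05 s, during which the arm holds its last target. There are 200 camera calls.

## Working session

There is one attempt and no reset: what is moved stays moved. The work goes in short steps, Python scripts to look and compute and a shell command to move; the robot and the scene stay as the last step left them, time stands still between calls to the robot, and variables do not carry over. Pictures are saved under pics/ and viewed, at most 10 in all, crops included, and the job is handed in when it is done.

```bash
mkdir -p pics
python3 - <<'E'
from rig import sense, eyes
import cv2, numpy as np
s=sense(); print(s)
for n in ("top","scene"):
    im=eyes.capture(n); cv2.imwrite(f"pics/{n}1.png",im[...,::-1]); 
    c=eyes.calibration(n); print(n,{k:np.round(v,3).tolist() for k,v in c.items()})
print(eyes.calibration("wrist"))
E
```

```text
{'time_s': 0.0, 'joints': array([ 1.02659430e+00,  3.13434903e-01,  1.49843696e+00,  1.63870866e-05,
        1.33099376e+00, -2.23393838e-01]), 'dq': array([-0.00048803,  0.00204414, -0.00043458, -0.00061799, -0.00053213,
        0.00082399]), 'tau': array([-1.67985195e-04, -4.12262607e+01, -2.59742260e+01, -1.91755475e-04,
        4.12581110e-03,  9.03401258e-06]), 'eef_pos': array([165.42673064, 498.00170533, 241.74283606]), 'ee_rot': array([-2.45708652e-04,  1.59719020e-01,  9.87162312e-01, -5.87203547e-04]), 'force': array([-0.25216113, -0.4189398 ,  0.48894743]), 'wrist_torque': array([-0.00885582,  0.00561508,  0.04128015]), 'grip_force': 0.0, 'grip_width': 0.9994367208636383}
top {'fx': 486.81, 'fy': 486.81, 'cx': 287.852, 'cy': 212.184, 'cam_to_world': [[0.006, -0.986, 0.164, 370.764], [-1.0, -0.006, 0.001, -12.817], [0.0, -0.164, -0.986, 1201.697], [0.0, 0.0, 0.0, 1.0]]}
scene {'fx': 415.716, 'fy': 415.716, 'cx': 279.413, 'cy': 206.034, 'cam_to_world': [[-0.229, 0.544, -0.807, 1285.965], [0.973, 0.131, -0.187, 153.172], [0.004, -0.829, -0.56, 570.49], [0.0, 0.0, 0.0, 1.0]]}
{'fx': 301.96921551599627, 'fy': 301.96921551599627, 'cx': 276.62227058338294, 'cy': 213.57289157346682, 'mount': array([[ 1.74602315e-04, -9.58101819e-01, -2.86427783e-01,
         7.33013066e+01],
       [ 9.99999389e-01, -1.45286636e-04,  1.09556970e-03,
        -9.39795843e-01],
       [-1.09128145e-03, -2.86427799e-01,  9.58101208e-01,
        -1.32330752e+02],
       [ 0.00000000e+00,  0.00000000e+00,  0.00000000e+00,
         1.00000000e+00]])}
```

View pics/top1.png

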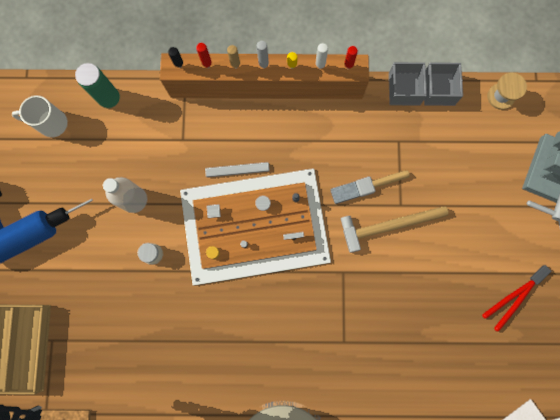

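View pics/scene1.png

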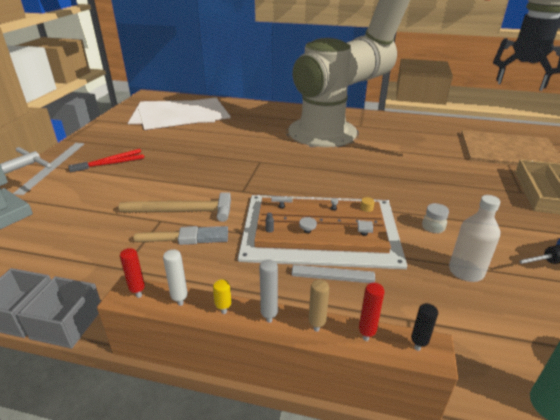

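The top view shows the square head at about (213,211), the round disc (263,203), the slim button (244,244) and the bar (293,236). The punch is at (296,197) and the weight at (212,253). I'll refine these by colour and cast rays.

```bash
cat > h.py <<'E'
import numpy as np, cv2
from rig import sense, eyes
from scipy.spatial.transform import Rotation as R
def cast(px,z,c,T):
    d=T[:3,:3]@np.array([(px[0]-c['cx'])/c['fx'],(px[1]-c['cy'])/c['fy'],1]); o=T[:3,3]
    return o+d*(z-o[2])/d[2]
def toolT(s):
    q=s['ee_rot']; T=np.eye(4); T[:3,:3]=R.from_quat([q[1],q[2],q[3],q[0]]).as_matrix(); T[:3,3]=s['eef_pos']; return T
E
python3 - <<'E'
from h import *
im=cv2.imread("pics/top1.png"); c=eyes.calibration("top"); T=c['cam_to_world']
hsv=cv2.cvtColor(im,cv2.COLOR_BGR2HSV)
m=((hsv[...,1]<70)&(hsv[...,2]>95)).astype(np.uint8)
n,l,st,ce=cv2.connectedComponentsWithStats(m)
P={}
for k,p in dict(square=(213,211),disc=(263,203),slim=(244,244),bar=(293,236)).items():
    i=l[p[1]-2:p[1]+3,p[0]-2:p[0]+3].max(); print(k,st[i],ce[i],cast(ce[i],52.5,c,T).round(1))
cor=[cast(p,10,c,T)[:2] for p in [(181,190),(314,170),(330,263),(194,285)]]
print(np.round(cor,1),np.mean(cor,0))
E
```

```text
square [207 205  14  13 159] [213.10062893 210.8490566 ] [564.3 167.3  52.5]
disc [256 196  15  15 174] [262.62643678 202.76436782] [584.7  49.   52.5]
slim [240 241   7   7  35] [243.31428571 243.6       ] [486.1  93.3  52.5]
bar [283 232  21   8 105] [293.32380952 235.35238095] [506.5 -25.   52.5]
[[ 623.8  255.9]
 [ 677.3  -76.8]
 [ 444.2 -115.2]
 [ 389.1  214.5]] [533.60009096  69.58455377]
```

```bash
python3 -m jog '[[-0.03,-0.012,0,0,0,0,0],[-0.04,-0.016,0.005,0,0,0,0],[-0.04,-0.016,0.005,0,0,0,0],[-0.04,-0.016,0.005,0,0,0,0],[-0.04,-0.016,0.005,0,0,0,0]]' 30
python3 -m jog '[[-0.04,-0.016,0.01,0,0,0,0],[-0.04,-0.016,0.01,0,0,0,0],[-0.04,-0.016,0.01,0,0,0,0],[-0.04,-0.016,0.01,0,0,0,0],[-0.04,-0.016,0.01,0,0,0,0]]'
python3 -m jog '[[-0.03,-0.01,0,0,0,0,0],[0,0,0,0,0,0,0],[0,0,0,0,0,0,0]]'
python3 - <<'E'
from h import *
s=sense(); im=eyes.capture("wrist"); cv2.imwrite("pics/w1.png",im[...,::-1])
print(s['eef_pos'],s['ee_rot'],s['joints'],s['force'],s['grip_width'])
np.save("w1.npy",toolT(s))
E
```

```text
time_s: 0.6
eef_pos: [322.8, 364.8, 222.0]
ee_rot: [-0.0, 0.16, 0.987, -0.0]
force: [-0.4, -0.5, -0.2]
grip_width: 0.143
grip_force: 0.0
time_s: 1.1
eef_pos: [487.5, 225.8, 171.7]
ee_rot: [-0.0, 0.16, 0.987, -0.0]
force: [0.7, 0.2, 0.1]
grip_width: -0.001
grip_force: 0.0
time_s: 1.4
eef_pos: [511.6, 208.1, 171.8]
ee_rot: [-0.001, 0.16, 0.987, -0.0]
force: [0.5, -0.1, 0.3]
grip_width: 0.002
grip_force: 0.0
[511.61461521 208.07229533 171.84636407] [-5.36232427e-04  1.60158481e-01  9.87091163e-01 -9.18790428e-05] [ 1.74026491e-01  4.35594641e-01  1.51353943e+00  1.92453196e-04
  1.19353187e+00 -1.07513837e+00] [ 0.5232932  -0.09831637  0.32065102] 0.0018814746870308636
```

View pics/w1.png

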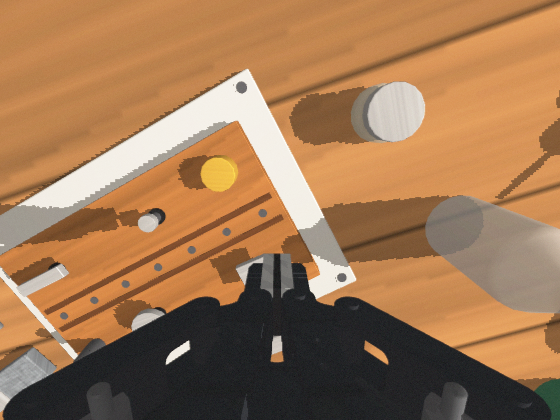

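The wrist view shows the slim button at about (148,222), the weight at (219,174) and the bar at (45,277). The square head sits half behind the fingertips at (255,268). I'll cross-check the top-view estimates with the slim pin and the weight.

Run:
```python
from h import *
c=eyes.calibration("wrist"); T=np.load("w1.npy")@c['mount']
for p,z in [((147.5,223),52.5),((219,174),50),((241.5,87.5),10),((341.5,278),10)]: print(p,cast(p,z,c,T).round(1))
c=eyes.calibration("top");t=c['cam_to_world']
print(cast((212,253),50,c,t).round(1), cast((197.5,281),10,c,t).round(1), cast((185,193.5),10,c,t).round(1))
s=sense();A=toolT(s)
for n,q in dict(sq=(564.3,167.3,75),disc=(584.7,49,75),slim=(486.1,93.3,75)).items(): print(n,(A[:3,:3].T@(np.array(q)-A[:3,3])).round(1))
```

```text
(147.5, 223) [485.5  96.6  52.5]
(219, 174) [465.3 171.4  50. ]
(241.5, 87.5) [402.2 210.3  10. ]
(341.5, 278) [616.7 246.6  10. ]
[463.6 167.1  50. ] [398.7 206.4  10. ] [614.9 245.5  10. ]
sq [-63.5 -22.4  97. ]
disc [-120.2 -128.3   97. ]
slim [ -12.6 -117.3   97.1]
```

```bash
python3 -m jog '[[-0.032,-0.01,0.01,0,0,0,0],[-0.031,-0.01,0.02,0,0,0,0],[0,0,0.03,0,0,0,0],[0,0,0.025,0,0,0,0],[0,0,0.01,0,0,0,0]]'
python3 -m jog '[[0,0,0,0,0,0,0],[0,0,0,0,0,0,0]]'
python3 - <<'E'
from h import *
im=eyes.capture("wrist"); cv2.imwrite("pics/w2.png",im[...,::-1])
im=eyes.capture("scene"); cv2.imwrite("pics/s2.png",cv2.resize(im[170:280,220:440,::-1],None,fx=3,fy=3))
E
```

```text
time_s: 1.95
eef_pos: [563.5, 170.2, 75.2]
ee_rot: [-0.002, 0.159, 0.987, -0.0]
force: [-0.3, -0.4, -0.2]
grip_width: -0.001
grip_force: 0.0
time_s: 2.15
eef_pos: [565.6, 170.1, 78.7]
ee_rot: [0.001, 0.159, 0.987, 0.0]
force: [0.8, 0.7, 1.2]
grip_width: 0.001
grip_force: 0.0
```

View pics/s2.png

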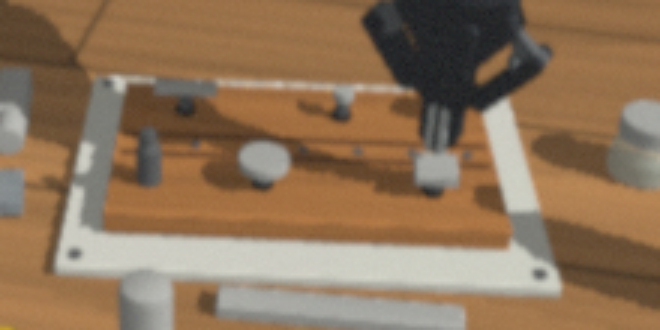

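View pics/w2.png

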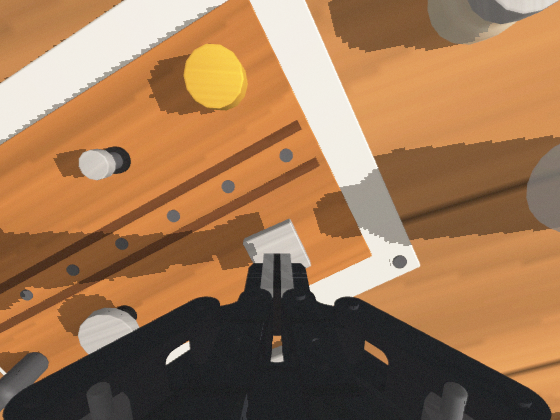

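The fingertips stand over the middle of the square head. I'll go down and watch the force.

```bash
python3 -m jog '[[0,0,0.005,0,0,0,0],[0,0,0.005,0,0,0,0],[0,0,0.002,0,0,0,0],[0,0,0,0,0,0,0]]'
python3 -m jog '[[0,0,0.002,0,0,0,0],[0,0,0.002,0,0,0,0],[0,0,0.002,0,0,0,0],[0,0,0,0,0,0,0]]'
python3 -m jog '[[0,0,0.002,0,0,0,0],[0,0,0.002,0,0,0,0],[0,0,0,0,0,0,0]]'
```

```text
time_s: 2.65
eef_pos: [565.1, 169.3, 64.9]
ee_rot: [-0.0, 0.16, 0.987, -0.0]
force: [-0.8, -0.2, 0.3]
grip_width: 0.001
grip_force: 0.0
time_s: 3.05
eef_pos: [565.4, 169.4, 59.2]
ee_rot: [0.0, 0.16, 0.987, 0.0]
force: [0.2, 0.2, 1.3]
grip_width: 0.003
grip_force: 0.6
time_s: 3.35
eef_pos: [565.3, 169.4, 55.1]
ee_rot: [0.0, 0.16, 0.987, 0.0]
force: [0.4, 0.8, 1.4]
grip_width: -0.0
grip_force: 0.6
```

```bash
python3 -m jog '[[0,0,0.0015,0,0,0,0],[0,0,0.001,0,0,0,0],[0,0,0,0,0,0,0]]'
python3 -m jog '[[0,0,0.001,0,0,0,0],[0,0,0.0005,0,0,0,0],[0,0,0,0,0,0,0]]'
python3 -m jog '[[0,0,0.001,0,0,0,0],[0,0,0,0,0,0,0]]'
```

```text
time_s: 3.65
eef_pos: [565.3, 169.4, 52.7]
ee_rot: [0.0, 0.16, 0.987, 0.0]
force: [1.2, -0.1, 1.9]
grip_width: 0.001
grip_force: 0.7
time_s: 3.95
eef_pos: [565.3, 169.4, 51.3]
ee_rot: [0.0, 0.16, 0.987, 0.0]
force: [0.4, -0.2, 2.3]
grip_width: -0.001
grip_force: 0.8
time_s: 4.15
eef_pos: [565.4, 169.4, 50.4]
ee_rot: [0.0, 0.16, 0.987, 0.0]
force: [0.3, -0.5, 3.5]
grip_width: 0.003
grip_force: 1.6
```

```bash
python3 -m jog '[[0,0,0.001,0,0,0,0],[0,0,0,0,0,0,0]]'
python3 -m jog '[[0,0,0.0005,0,0,0,0],[0,0,0,0,0,0,0]]'
```

```text
time_s: 4.35
eef_pos: [565.4, 169.4, 49.7]
ee_rot: [0.0, 0.16, 0.987, 0.0]
force: [-0.6, -0.7, 6.5]
grip_width: -0.003
grip_force: 3.3
time_s: 4.55
eef_pos: [565.4, 169.4, 49.4]
ee_rot: [0.0, 0.16, 0.987, 0.0]
force: [-0.8, -0.5, 7.6]
grip_width: 0.002
grip_force: 4.0
```

Force rises at about the cushion's rate, so the square pin is home. Lift and go to the disc.

```bash
python3 -m jog '[[0,0,-0.01,0,0,0,0],[0,0,-0.03,0,0,0,0],[-0.019,-0.0355,0,0,0,0,0],[-0.019,-0.0355,0,0,0,0,0],[-0.018,-0.0355,0,0,0,0,0]]'
python3 -m jog '[[0,0,0,0,0,0,0],[0,0,0,0,0,0,0]]'
python3 - <<'E'
from h import *
s=sense();im=eyes.capture("wrist"); cv2.imwrite("pics/w3.png",im[...,::-1]);np.save("w3.npy",toolT(s))
im=eyes.capture("scene"); cv2.imwrite("pics/s3.png",cv2.resize(im[170:280,220:440,::-1],None,fx=3,fy=3))
E
```

```text
time_s: 5.05
eef_pos: [584.6, 49.5, 89.0]
ee_rot: [-0.0, 0.159, 0.987, 0.0]
force: [0.1, -0.1, 0.4]
grip_width: -0.002
grip_force: 0.0
time_s: 5.25
eef_pos: [584.6, 50.3, 88.7]
ee_rot: [-0.0, 0.16, 0.987, 0.0]
force: [-0.0, 0.5, -0.6]
grip_width: -0.002
grip_force: 0.0
```

View pics/w3.png

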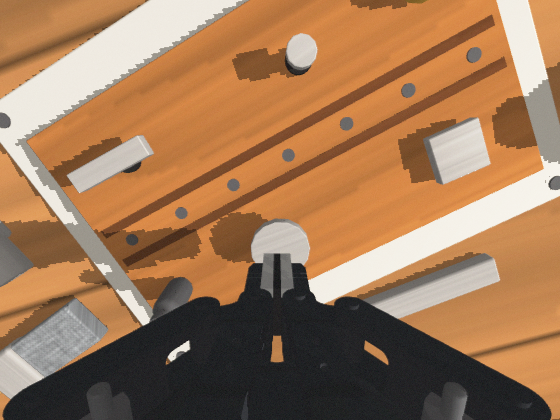

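View pics/s3.png

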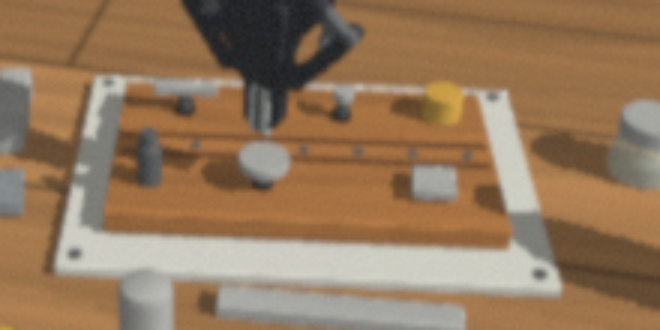

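The square head now sits low, with no shank visible. The disc, centred at about (280,245), is under the tips, and the punch at (172,295) is well clear. Go down on the disc.

```bash
python3 -m jog '[[0,0,0.008,0,0,0,0],[0,0,0.01,0,0,0,0],[0,0,0.005,0,0,0,0],[0,0,0.002,0,0,0,0],[0,0,0.002,0,0,0,0]]'
python3 -m jog '[[0,0,0.002,0,0,0,0],[0,0,0.002,0,0,0,0],[0,0,0.002,0,0,0,0],[0,0,0.002,0,0,0,0],[0,0,0,0,0,0,0]]'
python3 -m jog '[[0,0,0.001,0,0,0,0],[0,0,0.001,0,0,0,0],[0,0,0,0,0,0,0]]'
```

```text
time_s: 5.85
eef_pos: [584.7, 50.9, 61.6]
ee_rot: [-0.0, 0.16, 0.987, 0.0]
force: [-0.6, 1.2, 1.5]
grip_width: 0.001
grip_force: 1.0
time_s: 6.35
eef_pos: [584.9, 50.7, 53.6]
ee_rot: [0.0, 0.16, 0.987, 0.0]
force: [0.4, 0.8, 1.8]
grip_width: 0.002
grip_force: 0.6
time_s: 6.65
eef_pos: [584.9, 50.6, 51.7]
ee_rot: [0.0, 0.16, 0.987, -0.0]
force: [0.9, 1.6, 2.3]
grip_width: -0.001
grip_force: 0.8
```

```bash
python3 -m jog '[[0,0,0.001,0,0,0,0],[0,0,0.001,0,0,0,0],[0,0,0,0,0,0,0]]'
python3 -m jog '[[0,0,0.0007,0,0,0,0],[0,0,0,0,0,0,0]]'
```

```text
time_s: 6.95
eef_pos: [584.9, 50.6, 50.0]
ee_rot: [0.0, 0.16, 0.987, -0.0]
force: [-1.3, 0.4, 5.5]
grip_width: -0.001
grip_force: 2.5
time_s: 7.15
eef_pos: [585.0, 50.6, 49.6]
ee_rot: [0.0, 0.16, 0.987, -0.0]
force: [-1.1, 0.7, 7.6]
grip_width: 0.001
grip_force: 3.5
```

Disc home. Refine the slim pin from the last picture (pixel (301,50)) and go to it.

```bash
python3 -m jog '[[0,0,-0.01,0,0,0,0],[0,0,-0.03,0,0,0,0],[0,0,0,0,0,0,0]]'
python3 - <<'E'
from h import *
c=eyes.calibration("wrist"); T=np.load("w3.npy")@c['mount']
p=cast((301,50),52.5,c,T);print(p)
q=(p*.5+np.array([485.8,95,52.5])*.5); A=toolT(sense()); print(q,A[:3,:3].T@(q-A[:3,3]))
E
```

```text
time_s: 7.45
eef_pos: [586.5, 50.4, 92.8]
ee_rot: [0.003, 0.16, 0.987, 0.0]
force: [-0.3, 0.6, -0.6]
grip_width: 0.002
grip_force: 0.0
[485.21292086  95.59194607  52.5       ]
[485.50646043  95.29597303  52.5       ] [110.25751734  10.66702083  39.61281695]
```

```bash
python3 -m jog '[[0.036,0.004,0,0,0,0,0],[0.036,0.004,0,0,0,0,0],[0.037,0.003,0,0,0,0,0],[0,0,0,0,0,0,0],[0,0,0,0,0,0,0]]'
python3 - <<'E'
from h import *
s=sense();im=eyes.capture("wrist"); cv2.imwrite("pics/w4.png",im[...,::-1])
E
```

```text
time_s: 7.95
eef_pos: [484.8, 95.6, 89.3]
ee_rot: [0.0, 0.159, 0.987, -0.0]
force: [0.1, 0.2, 0.4]
grip_width: -0.001
grip_force: 0.0
```

View pics/w4.png

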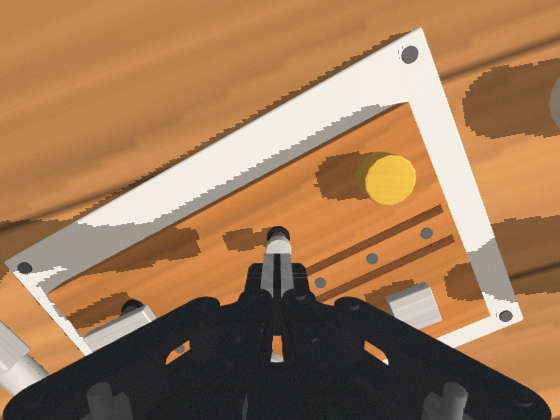

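The slim button at about (278,246) is in line with the fingertips. Go down on it.

```bash
python3 -m jog '[[0,0,0.008,0,0,0,0],[0,0,0.01,0,0,0,0],[0,0,0.005,0,0,0,0],[0,0,0.002,0,0,0,0],[0,0,0.002,0,0,0,0]]'
python3 -m jog '[[0,0,0.002,0,0,0,0],[0,0,0.002,0,0,0,0],[0,0,0.002,0,0,0,0],[0,0,0.002,0,0,0,0],[0,0,0,0,0,0,0]]'
python3 -m jog '[[0,0,0.001,0,0,0,0],[0,0,0.001,0,0,0,0],[0,0,0,0,0,0,0]]'
```

```text
time_s: 8.5
eef_pos: [484.8, 95.4, 61.8]
ee_rot: [-0.0, 0.16, 0.987, -0.0]
force: [-1.3, -0.6, 2.2]
grip_width: -0.001
grip_force: 1.0
time_s: 9.0
eef_pos: [484.9, 95.5, 53.9]
ee_rot: [0.0, 0.16, 0.987, -0.0]
force: [-0.4, -0.9, 1.0]
grip_width: 0.003
grip_force: 0.5
time_s: 9.3
eef_pos: [484.9, 95.5, 52.0]
ee_rot: [0.0, 0.16, 0.987, 0.0]
force: [-0.5, -0.6, 1.2]
grip_width: -0.0
grip_force: 0.8
```

```bash
python3 -m jog '[[0,0,0.001,0,0,0,0],[0,0,0.001,0,0,0,0],[0,0,0,0,0,0,0]]'
python3 -m jog '[[0,0,0.001,0,0,0,0],[0,0,0,0,0,0,0]]'
```

```text
time_s: 9.6
eef_pos: [485.0, 95.5, 50.2]
ee_rot: [0.0, 0.16, 0.987, 0.0]
force: [-0.7, -1.4, 4.9]
grip_width: -0.006
grip_force: 2.0
time_s: 9.8
eef_pos: [485.0, 95.5, 49.4]
ee_rot: [0.0, 0.16, 0.987, 0.0]
force: [-1.7, -0.6, 7.1]
grip_width: 0.001
grip_force: 3.9
```

Home as well. Lift well clear and check.

```bash
python3 -m jog '[[0,0,-0.01,0,0,0,0],[0,0,-0.04,0,0,0,0],[0,0,-0.05,0,0,0,0],[0.04,0,-0.03,0,0,0,0],[0.04,0,0,0,0,0,0]]'
python3 -m jog '[[0,0,0,0,0,0,0],[0,0,0,0,0,0,0],[0,0,0,0,0,0,0]]'
python3 - <<'E'
from h import *
im=eyes.capture("scene"); cv2.imwrite("pics/s5.png",cv2.resize(im[170:280,220:440,::-1],None,fx=3,fy=3))
E
```

```text
time_s: 10.3
eef_pos: [409.7, 120.9, 182.7]
ee_rot: [0.004, 0.16, 0.987, 0.001]
force: [0.8, 0.5, -0.4]
grip_width: 0.003
grip_force: 0.0
time_s: 10.6
eef_pos: [409.6, 120.5, 179.2]
ee_rot: [0.0, 0.16, 0.987, 0.0]
force: [-0.2, -0.5, 0.1]
grip_width: -0.001
grip_force: 0.0
```

View pics/s5.png

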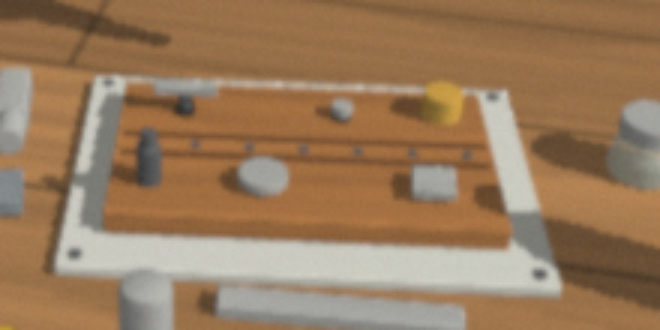

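The square (435,183), disc (263,177) and slim (342,110) heads are all down. The bar at (186,90) still stands, and nothing else has moved.

```bash
python3 -c "from rig import finish_job; print(finish_job())"
```

```text
the job is handed in; nothing more can be done
None
```

I pushed the square, broad round and slim pins home in that order with no more than about 8 N, left the cross-bar pin and the loose things untouched as far as the last picture shows, and handed the job in at about 10.7 s; no verdict came back.

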